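# Carry the bark yard's weight carrier level by its balancing grip

## Task

The wooden carrier on the drying table holds a heavy iron sheet weight in one end cup and a light sample jar in the other. Lift it clear of the table by the one red swivel grip at which it balances and hangs level, never letting it tip far, and set it down (do not drop it) wholly on the blue board and in line with it, weight and jar still in their cups; then let go.

Things in the scene. Friction and masses are not known exactly. Their poses are not given: they have to be found in the camera images.
- carrier_mid (a point): Loose wooden bar 360 x 80 x 12 mm, long along its own y, z up, on the table, 330 g; cups at both ends. On its centre line 3 red swivel grips on thin posts, 65 mm apart: rollers 28 mm wide along own x (grip across x), 28 mm in diameter, axle along x, 115 mm above the underside. It swings freely on the grip held, so tips unless its centre of mass is below. This point: centre of the middle grip.
- weight_center (a point): Black iron disc, 56 mm in diameter, 24 mm high plus a 12 mm knob on top, about 420 g, sitting in either end cup of the carrier (cups centred 140 mm from its middle along y; floor 12 mm, rim 38 mm above its underside). The point is the disc's centre, 12 mm above its underside. A similar spare weight elsewhere on the table is not part of the job.
- jar_center (a point): Light sample jar, brown with a white lid, 57 mm in diameter and 57 mm high, about 50 g; it sits in the other cup. The point is its centre, half-way up.
- board_top (a point): Fixed blue landing board, 440 mm long (own y), 140 mm wide (own x), 12 mm thick, lying flat on the table beyond the carrier, long axis roughly along world y. The point is the centre of its top face.
Things that resemble listed ones, but are neither listed nor needed, are in the scene too. Leave any black look-alike of the part that bears jar_center alone. Leave any yellow look-alike of the part that bears weight_center alone.

How it is judged:
On the way, in this order (a step that is already met when the one before it is completed fails the run):
1. the carrier is lifted clear of the table (30 mm or more) by a swivel grip and hangs level within 10 degrees (height (world z) of carrier_mid above 0.145 m and angle between carrier_mid's own z axis and vertical below 0.175 rad and z of the grasp point in the frame of carrier_mid between -0.025 and 0.025 m), for 0.3 s.
2. the carrier is set down on the board, the gripper still at the grip (z of carrier_mid in the frame of board_top below 0.121 m and angle between carrier_mid's own z axis and vertical below 0.09 rad and x of carrier_mid in the frame of board_top between -0.035 and 0.035 m and z of the grasp point in the frame of carrier_mid between -0.03 and 0.03 m), for 0.05 s.
At the end, for the whole second after the job is handed in: The carrier stands flat on the blue board, its middle within 35 mm across and 45 mm along of the board's middle (so wholly on it) and in line within 11 degrees, with the weight and the jar seated in their cups, and released (x of carrier_mid in the frame of board_top between -0.035 and 0.035 m and y of carrier_mid in the frame of board_top between -0.045 and 0.045 m and z of carrier_mid in the frame of board_top between 0.109 and 0.121 m and angle between the y axis of carrier_mid and the y axis of board_top, either way round below 0.2 rad and angle between carrier_mid's own z axis and vertical below 0.06 rad and horizontal distance between weight_center and carrier_mid between 0.125 and 0.155 m and z of weight_center in the frame of carrier_mid below -0.083 m and horizontal distance between jar_center and carrier_mid between 0.125 and 0.155 m and z of jar_center in the frame of carrier_mid below -0.066 m); the robot touches nothing.
It fails at once if the carrier tips more than 20 degrees (angle between carrier_mid's own z axis and vertical above 0.35 rad).
It also fails if it takes over 48 s, if anything falls off the work surface, if the arm or the gripper's body presses on something with over 40 N, if the wrist force passes 120 N, or if a joint passes its speed limit or range.

## Robot

A 7-joint arm with a two-finger parallel gripper is mounted at the origin on the work surface. World frame = base frame: x ahead of the robot, y to its left, z up, the work surface at z = 0. Lengths are in m, angles in rad, forces in N, time in s.
With the tool pointing down it reaches from about 0.425 to 0.825 m from the base axis. Payload 3.6 kg.
Tool frame: the origin (TCP) lies where the fingers leave the gripper's body, on its centre line; the fingertips stand 73 mm ahead of it and the grasp point (between the pads) lies 54 mm ahead of it; x points along the fingers, y is the direction in which the jaws open and shut, and the axes are right-handed (so a half turn about x gives the same grasp; the last joint's range is limited). The gripper opens to 85 mm and grips with 20 to 120 N. Pads are 22 mm wide; open, the fingers measure 114 mm over their backs; the gripper's body (76 mm by 85 mm) begins 54 mm behind the grasp point. The pads swing forward as they close: fully open they stand 13 mm farther back than shut.
Start: joints at [-1.232, 0.615, -0.013, 1.423, 0.008, 1.103, -0.04], TCP at [0.232, 0.607, 0.304] pointing down, gripper open.
Joint ranges: [-3.12, 3.12], [-0.3, 2.06], [-1.34, 1.32], [0.26, 2.42], [-1.36, 4.5], [0.01, 1.98], [-2.84, 2.84]. Speed limits (rad/s): [2.79, 2.79, 3.14, 3.14, 3.14, 3.14, 3.14].

## Interface

Orientations are given as a unit quaternion [x, y, z, w].
In Python, from station import arm, snapshot, camera_info, ticket gives the robot as it stands. Calls block until the motion is done:
- arm.movep(position, orientation): joint-space move of the TCP to a pose.
- arm.line_to(position, velocity=0.15, ori=None): straight line of the TCP; ori=None keeps the orientation; velocity is the mean speed in m/s.
- arm.move_j(angles): joint-space move.
- arm.move_gripper(opening, effort=None): opening from 0.0 (shut) to 1.0 (fully open); effort is the grip in N (None keeps the last); returns when the fingers have stopped.
- arm.pause(seconds).
- arm.ik(position, orientation): joint angles nearest the present ones, or None.
- snapshot(name): name is "scene" or "top"; returns the picture (384x512x3 uint8, blue, green, red); there is no depth.
- camera_info(name): a dict with "fx", "fy", "cx", "cy" (pixels), "dist_coeffs" ([k1, k2, p1, p2, k3] as OpenCV has them; the pictures are not rectified), "R" (3x3) and "t" (3): a world point X has camera coordinates R X + t. Camera axes: x right, y down, z forward; pixel columns grow to the right and rows downward; lengths in m; the calibration is good to about 2 mm. A picture is of the moment at which its call begins. camera_info takes no time and is no camera call.
A pose or a line that the arm cannot do raises arm.MotionError and nothing moves.
- ticket.finish_job(): hands the job in, once; it reports no verdict.
Readings, each from a call of its own:
- arm.read_time(): time.
- arm.read_joint_positions(): joint angles.
- arm.read_dq(): joint speeds.
- arm.read_effort(): joint torques, N m.
- arm.read_tool_pos(): TCP position.
- arm.read_eef_rot(): TCP orientation.
- arm.read_ft_force(): force on the tool from outside, world axes, zero at the start.
- arm.read_wrist_torque(): the same for the moment, N m.
- arm.read_opening(): opening from 0.0 (shut) to 1.0 (fully open).
Only numpy, scipy, OpenCV 4.12 (cv2) and the standard library are available. Lean on these libraries where they do the work, as an engineer would, in place of code of your own. Each camera call takes 0.05 s, during which the arm holds its last target.

## Working session

There is one attempt and no reset: what is moved stays moved. The work goes in short steps, each a Python script; the robot and the scene stay as the last script left them, time stands still between calls to the robot, and variables do not carry over. Pictures are saved under pics/ and viewed, and the job is handed in when it is done.

```bash
ls; mkdir -p pics; python3 - <<'E'
from station import arm, snapshot, camera_info
import cv2
for n in("scene","top"):
    im=snapshot(n); cv2.imwrite(f"pics/{n}0.png",im); c=camera_info(n); print(n,c)
print(arm.read_time(),arm.read_eef_rot())
E
```

```text
pics
scene {'fx': 387.25176297465225, 'fy': 387.25176297465225, 'cx': 249.3506324230095, 'cy': 193.07567224017924, 'dist_coeffs': array([-0.1265207,  0.       ,  0.       ,  0.       ,  0.       ]), 'R': array([[-0.08822554,  0.99606803,  0.00804569],
       [ 0.78507274,  0.07450376, -0.61490649],
       [-0.61308813, -0.047934  , -0.78855899]]), 't': array([ 0.04786067, -0.34278122,  1.13498694])}
top {'fx': 433.1649174985258, 'fy': 433.1649174985258, 'cx': 258.8687320416689, 'cy': 199.49531420241004, 'dist_coeffs': array([0.00533251, 0.        , 0.        , 0.        , 0.        ]), 'R': array([[-0.02448122, -0.99969842, -0.00193155],
       [-0.98373127,  0.02443408, -0.17797686],
       [ 0.17797038, -0.00245696, -0.98403278]]), 't': array([-0.02001595,  0.51546243,  0.88294692])}
0.1 [ 0.12778034  0.69545385 -0.12939061  0.69517926]
```

View pics/scene0.png

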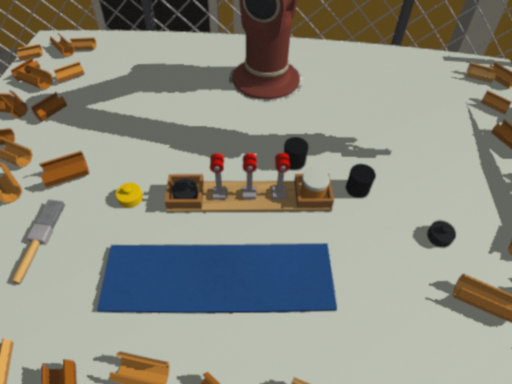

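View pics/top0.png

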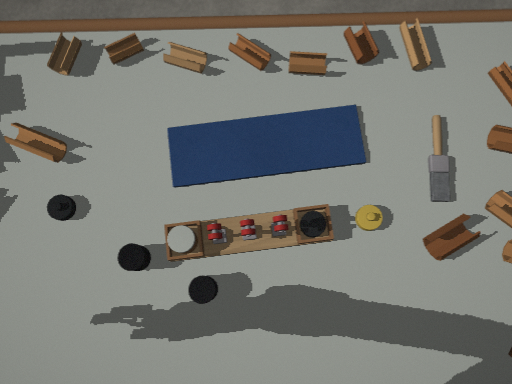

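Top view: the black weight sits in the right (−y) cup at (313,223), the white-lidded jar in the left cup at (182,239). The red grips are at (215,232), (247,228) and (280,225), and the board is around (267,146).

Possible confusions in the top view: 
- The spare black weight at (62,207) and the yellow weight at (369,217).
- The black jars at (134,257) and (203,289).
- The three grips themselves. The balance offset is (420−50)·140/800 ≈ 65 mm toward the weight, so I choose the weight-side grip, top (280,225) and scene (217,161).

Next I'll measure, with a close crop to check.

```bash
cat > h.py <<'E'
import numpy as np,cv2
from station import arm,snapshot,camera_info
from scipy.spatial.transform import Rotation as Rn
def ray(n,uv):
    c=camera_info(n);K=np.array([[c['fx'],0,c['cx']],[0,c['fy'],c['cy']],[0,0,1]])
    p=cv2.undistortPoints(np.array([[uv]],float),K,np.array(c['dist_coeffs']))[0,0]
    R=np.array(c['R']);t=np.array(c['t']);d=R.T@np.array([p[0],p[1],1]);return -R.T@t,d/np.linalg.norm(d)
def plane(n,uv,z):
    o,d=ray(n,uv);return o+d*(z-o[2])/d[2]
def tri(a,b):
    o1,d1=ray("scene",a);o2,d2=ray("top",b)
    s=np.linalg.lstsq(np.c_[d1,-d2],o2-o1,rcond=None)[0];p,q=o1+s[0]*d1,o2+s[1]*d2
    return (p+q)/2,np.linalg.norm(p-q)
def blobs(m,amin):
    n,l,st,ce=cv2.connectedComponentsWithStats(m.astype(np.uint8));return [(st[i,4],ce[i].round(1)) for i in range(1,n) if st[i,4]>=amin]
def red(im):
    h=cv2.cvtColor(im,cv2.COLOR_BGR2HSV);return ((h[...,0]<6)|(h[...,0]>174))&(h[...,1]>180)&(h[...,2]>80)
def blue(im):
    h=cv2.cvtColor(im,cv2.COLOR_BGR2HSV);return (h[...,0]>100)&(h[...,0]<130)&(h[...,1]>120)
E
python3 - <<'E'
from h import *
S=cv2.imread("pics/scene0.png");T=cv2.imread("pics/top0.png")
for n,im in(("scene",S),("top",T)):
    m=red(im)
    m=cv2.morphologyEx(m.astype(np.uint8),cv2.MORPH_CLOSE,np.ones((5,5)))
    print(n,blobs(m,15))
    for a,c in blobs(m,15):
        print('   z.115',plane(n,c,.115).round(4))
    b=blue(im).astype(np.uint8);cs=max(cv2.findContours(b,0,1)[0],key=cv2.contourArea)
    q=cv2.approxPolyDP(cs,8,True)[:,0].astype(float)
    w=np.array([plane(n,p,.012)[:2] for p in q]);print(w.round(4).tolist(),w.mean(0))
    hull=np.array([plane(n,p[0].astype(float),.012)[:2] for p in cs]).astype(np.float32);print(cv2.minAreaRect(hull))
cv2.imwrite("pics/crop0.png",np.hstack([cv2.resize(S[140:220,150:350],None,fx=2,fy=3),cv2.resize(T[190:270,155:355],None,fx=2,fy=3)]))
cv2.imwrite("pics/crop0.png",np.vstack([cv2.resize(S[140:220,150:350],None,fx=3.5,fy=3.5,interpolation=2),cv2.resize(T[195:270,155:355],None,fx=3.5,fy=3.5,interpolation=2)]))
E
```

```text
scene [(np.int32(172), array([282.8, 160. ])), (np.int32(141), array([216.9, 160.5])), (np.int32(144), array([249.5, 160.5]))]
   z.115 [0.437  0.0569 0.115 ]
   z.115 [ 0.4509 -0.0741  0.115 ]
   z.115 [ 0.4448 -0.0093  0.115 ]
[[0.564, 0.1564], [0.6078, -0.2723], [0.7423, -0.2595], [0.6979, 0.1678]] [ 0.65299067 -0.05191292]
((0.6526421308517456, -0.052101895213127136), (0.13766808807849884, 0.43503978848457336), 5.987476825714111)
top [(np.int32(93), array([278.1, 223.2])), (np.int32(44), array([245.4, 222. ])), (np.int32(118), array([212.3, 231. ])), (np.int32(42), array([246. , 231.4]))]
   z.115 [ 0.4541 -0.0691  0.115 ]
   z.115 [ 0.4581 -0.005   0.115 ]
   z.115 [0.442  0.0602 0.115 ]
   z.115 [ 0.4395 -0.0058  0.115 ]
[[0.7377, -0.2607], [0.6928, 0.1715], [0.561, 0.1586], [0.6011, -0.2723]] [ 0.6481618  -0.05071155]
((0.6469256281852722, -0.051468923687934875), (0.13984034955501556, 0.43600472807884216), 5.97445011138916)
```

View pics/crop0.png

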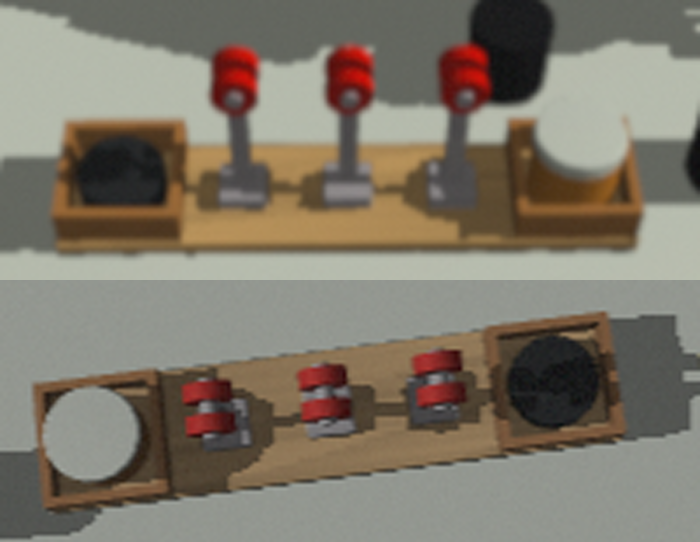

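The crop confirms the choice: the black knobbed weight is in the −y cup, the jar (brown, white lid) in the +y cup. The grip next to the weight is centred near top (280,224) and scene (216.5,161).

```bash
cat >> h.py <<'E'
def ori(yaw,flip):
    y=np.array([np.cos(yaw),np.sin(yaw),0])*(-1 if flip else 1);x=np.array([0,0,-1.]);return Rn.from_matrix(np.c_[x,y,np.cross(x,y)]).as_quat()
E
python3 - <<'E'
from h import *
for a,b in(((282.5,159.5),(214.4,231.6)),((249.5,160),(247.9,227.3)),((216.7,160),(280.1,223.7))):
    print(plane("scene",a,.12).round(4),plane("top",b,.12).round(4),tri(a,b))
# weight / lid
print(plane("scene",(185,190),.036),plane("top",(313,223.5),.036), plane("top",(182,238.5),.069),plane("scene",(316,178),.069))
q0=arm.read_joint_positions()
for f in(0,1):
    for p in([.453,-.072,.30],[.453,-.072,.167],[.653,-.116,.24]): print(f,arm.ik(p,ori(np.radians(6),f)))
print(q0)
E
```

```text
[0.4403 0.0561 0.12  ] [0.4401 0.0555 0.12  ] (array([0.44015726, 0.05582816, 0.11975609]), np.float64(0.0005348264191291397))
[ 0.448 -0.009  0.12 ] [ 0.4469 -0.0098  0.12  ] (array([ 0.44703514, -0.00945069,  0.11886763]), np.float64(0.0006655583740578034))
[ 0.4542 -0.0737  0.12  ] [ 0.4524 -0.0728  0.12  ] (array([ 0.45271025, -0.07342913,  0.11843542]), np.float64(0.0011303193500545093))
[ 0.47018921 -0.14486064  0.036     ] [ 0.46142184 -0.14763429  0.036     ] [0.43305646 0.1275126  0.069     ] [0.43822206 0.12997447 0.069     ]
0 [-0.27887022  0.35954483  0.52951919  1.96771827 -0.23390986  0.87380096
  0.47881269]
0 [-0.06682901  0.5502777   0.25589332  2.1155917  -0.27628629  0.50660037
  0.50033254]
0 [-0.06559189  0.72061411  0.3801861   1.46734713 -0.29334274  1.00999923
  0.49013384]
1 [-0.63514726  0.5366234   1.13805979  1.97601148 -0.5819872   1.005301
 -2.25543276]
1 [-0.56051368  0.83168535  1.13114509  2.12900802 -1.0265472   0.89743465
 -1.83576418]
1 [-0.38332725  0.95185275  1.13195421  1.47845647 -0.87992394  1.27542076
 -2.19108935]
[-1.23150032  0.61583787 -0.01259091  1.42475175  0.00808799  1.10336316
 -0.040373  ]
```

Both views agree within about 1 mm: grip (0.453, −0.0733), middle (0.447, −0.009), yaw about 5.8°; board centre (0.650, −0.0515), yaw 6°. Moving above the grip and looking again.

```bash
python3 - <<'E'
from h import *
arm.movep([.453,-.0733,.28],ori(np.radians(5.8),0))
arm.line_to([.453,-.0733,.215],velocity=.1)
print(arm.read_time(),arm.read_tool_pos(),arm.read_opening(),arm.read_ft_force())
S=snapshot("scene");T=snapshot("top")
cv2.imwrite("pics/hover.png",np.hstack([S[60:310,60:400],T[90:340,110:450]]))
E
```

```text
3.4333 [ 0.45336814 -0.07340364  0.21533472] 1.0029678257561254 [-0.48782224 -0.26703119 -0.25621221]
```

View pics/hover.png

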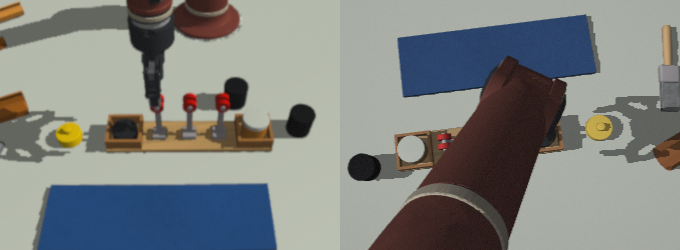

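The scene half shows the open fingers directly above the weight-side grip (crop (157,103)), with the jaws straddling it along the camera's depth. Descending and closing, then a small test lift.

```bash
python3 - <<'E'
from h import *
arm.line_to([.453,-.0733,.168],velocity=.06)
print(arm.read_tool_pos(),arm.read_ft_force().round(2))
arm.move_gripper(0.0,effort=60)
print(arm.read_time(),arm.read_opening(),arm.read_tool_pos(),arm.read_ft_force().round(2),arm.read_wrist_torque().round(2))
p=arm.read_tool_pos()
arm.line_to([.453,-.0733,.176],velocity=.02); arm.pause(.3)
print(arm.read_time(),arm.read_tool_pos(),arm.read_ft_force().round(2),arm.read_wrist_torque().round(2))
S=snapshot("scene");T=snapshot("top")
cv2.imwrite("pics/grip.png",np.hstack([S[60:310,60:400],T[90:340,110:450]]))
cv2.imwrite("pics/grip_c.png",cv2.resize(S[110:230,140:360],None,fx=3.5,fy=3.5,interpolation=2))
E
```

```text
[ 0.45320935 -0.07342118  0.16816782] [-0.65 -0.72  0.18]
5.025 0.31693007117384936 [ 0.4540914  -0.07326579  0.16833837] [ 2.33 -0.18  0.19] [ 0.08 -0.47  0.05]
5.875 [ 0.45291571 -0.07329906  0.1759165 ] [-0.38 -0.27 -7.69] [-0.02 -0.03 -0.01]
```

View pics/grip_c.png

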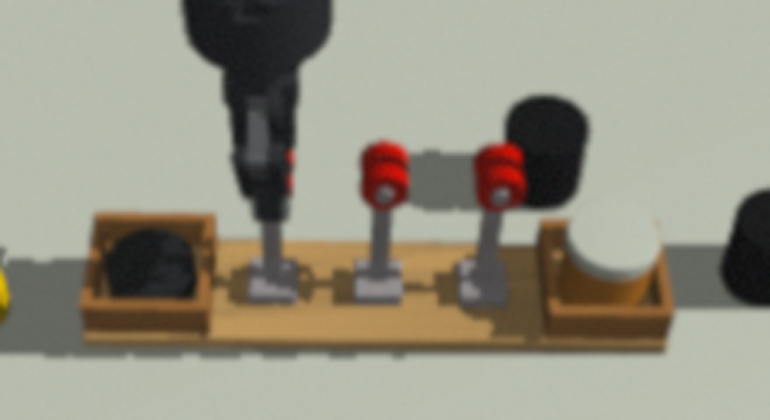

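The carrier hangs level just off the table: about 7.7 N is carried, weight and jar are seated, and the bar edge runs from (85,345) to (665,350). Continuing the lift.

```bash
python3 - <<'E'
from h import *
arm.line_to([.453,-.0733,.232],velocity=.05); arm.pause(.8)
print(arm.read_time(),arm.read_tool_pos(),arm.read_ft_force().round(2),arm.read_wrist_torque().round(2))
S=snapshot("scene");T=snapshot("top")
m=cv2.morphologyEx(red(S).astype(np.uint8),cv2.MORPH_CLOSE,np.ones((5,5)));print(blobs(m,15))
cv2.imwrite("pics/lift_c.png",np.vstack([cv2.resize(S[90:210,140:360],None,fx=2.5,fy=2.5),cv2.resize(T[180:290,140:360],None,fx=2.5,fy=2.5)]))
E
```

```text
8.0417 [ 0.45299763 -0.07326335  0.23200912] [-0.27  0.4  -7.23] [0.04 0.05 0.03]
[(np.int32(153), array([249.4, 137.4])), (np.int32(171), array([284.7, 138.7]))]
```

View pics/lift_c.png

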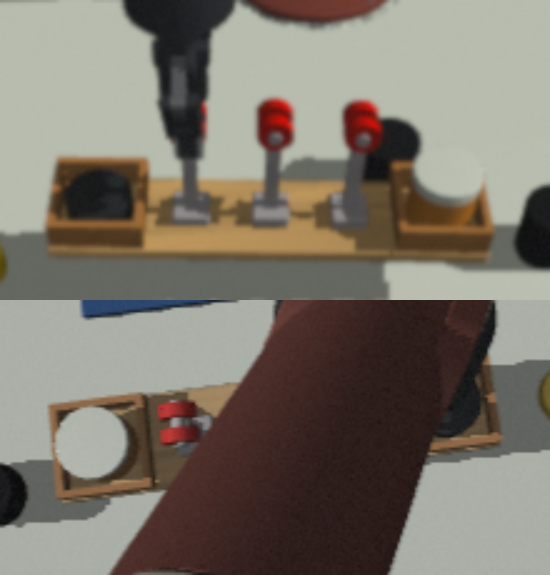

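Still hanging close to level, with the jar side slightly low (grip row shift about 1.8 px over 35 px, roughly 3°), and both parts seated. Carrying it slowly to the board and checking for drift.

```bash
python3 - <<'E'
from h import *
o=ori(np.radians(6),0)
def g():
    S=snapshot("scene");m=cv2.morphologyEx(red(S).astype(np.uint8),cv2.MORPH_CLOSE,np.ones((5,5)));print(round(arm.read_time(),2),arm.read_tool_pos().round(4),arm.read_ft_force().round(1),[(b[1].tolist()) for b in blobs(m,15)],flush=True);return S
g();arm.line_to([.52,-.0873,.232],velocity=.06,ori=o);g()
arm.line_to([.6564,-.1155,.232],velocity=.07,ori=o);arm.pause(.7);S=g()
T=snapshot("top")
cv2.imwrite("pics/over.png",np.vstack([cv2.resize(S[120:300,80:380],None,fx=1.6,fy=1.6),cv2.resize(T[80:260,120:420],None,fx=1.6,fy=1.6)]))
E
```

```text
8.19 [ 0.453  -0.0733  0.232 ] [-0.7 -0.4 -7.9] [[249.4, 137.5], [284.9, 138.9]]
9.53 [ 0.5195 -0.0872  0.232 ] [-0.1  0.1 -7.4] [[238.7, 163.1], [275.6, 163.4]]
12.43 [ 0.6564 -0.1155  0.232 ] [-0.7  0.6 -7.3] [[175.7, 225.6], [211.1, 227.3], [252.8, 227.8]]
```

View pics/over.png

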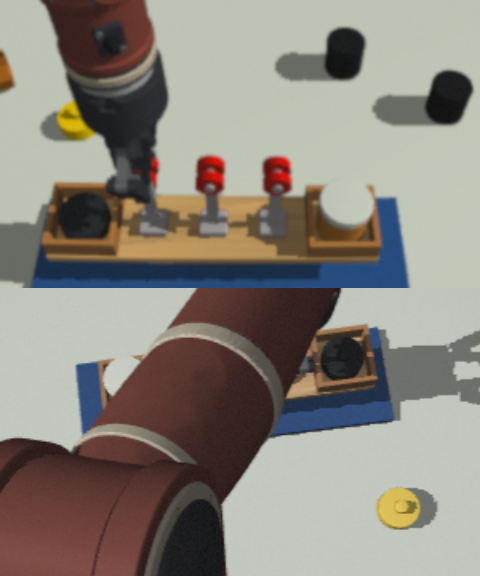

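The carrier hangs level over the board with both parts seated. The middle grip is at scene (211,227). Checking its position, then lowering.

```bash
python3 - <<'E'
from h import *
a=plane("scene",(211.1,227.3-.5),.178+.005);b=plane("scene",(252.8,227.3),.178+.005);print(a,b)
print("offset",a[:2]-np.array([.650,-.0515]))
arm.line_to([.6564,-.1155,.192],velocity=.04)
z=.192
for i in range(14):
    z-=.002; arm.line_to([.6564,-.1155,z],velocity=.015)
    f=arm.read_ft_force(); print(round(arm.read_time(),2),round(z,3),f.round(1),arm.read_tool_pos().round(4))
    if f[2]>-1.5: break
arm.pause(.2)
print(arm.read_ft_force().round(2),arm.read_wrist_torque().round(2))
S=snapshot("scene");cv2.imwrite("pics/down.png",cv2.resize(S[130:310,80:380],None,fx=2.5,fy=2.5))
E
```

```text
[ 0.65083833 -0.05092432  0.183     ] [0.64568308 0.01298175 0.183     ]
offset [0.00083833 0.00057568]
13.91 0.19 [-0.2  0.1 -7.7] [ 0.6563 -0.1154  0.1899]
14.19 0.188 [ 0.4  0.5 -7.7] [ 0.6563 -0.1154  0.1878]
14.47 0.186 [-0.4 -0.6 -8.4] [ 0.6563 -0.1154  0.1858]
14.76 0.184 [ 0.5  0.  -8. ] [ 0.6563 -0.1154  0.1838]
15.04 0.182 [ 1.  -0.3 -7.4] [ 0.6563 -0.1155  0.1818]
15.32 0.18 [ 1.2  0.  -5.3] [ 0.6568 -0.1156  0.1805]
15.61 0.178 [-0.2  1.9  5.2] [ 0.6573 -0.1156  0.1802]
[-0.58  2.47  5.8 ] [ 0.22  0.58 -0.  ]
```

View pics/down.png

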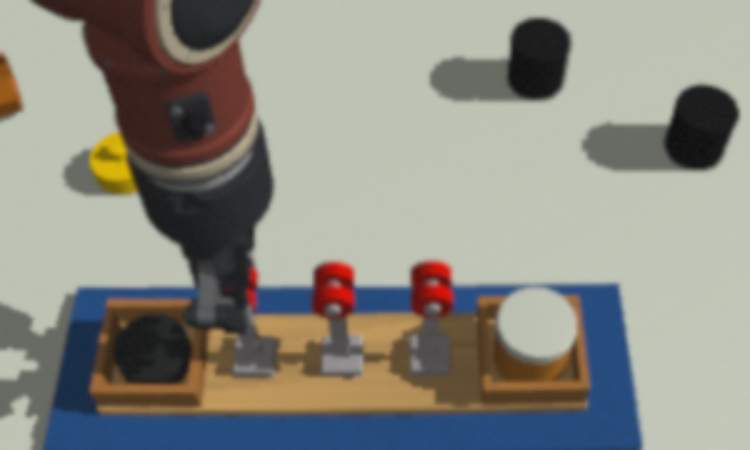

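The carrier stands flat in the middle of the board; contact is confirmed because the force changed from −7.7 to +5.8 N. I'll ease the pressure, open and retreat.

```bash
python3 - <<'E'
from h import *
p=arm.read_tool_pos()
arm.line_to([.6568,-.1155,.1800],velocity=.02);arm.pause(.2)
print(arm.read_ft_force().round(2))
arm.move_gripper(1.0);arm.pause(.3)
print(arm.read_opening(),arm.read_ft_force().round(2))
arm.line_to([.6568,-.1155,.30],velocity=.08)
arm.movep([.45,.40,.32],ori(np.radians(6),0));arm.pause(.5)
print(arm.read_time(),arm.read_ft_force().round(2))
S=snapshot("scene");T=snapshot("top")
for n,im in(("scene",S),("top",T)):
    m=cv2.morphologyEx(red(im).astype(np.uint8),cv2.MORPH_CLOSE,np.ones((5,5)));
    for a,c in blobs(m,15): print(n,a,c,plane(n,c,.13).round(4))
cv2.imwrite("pics/end.png",np.vstack([cv2.resize(S[120:300,80:380],None,fx=1.6,fy=1.6),cv2.resize(T[80:260,120:420],None,fx=1.6,fy=1.6)]))
E
```

```text
[0.55 0.43 1.01]
1.000422170898659 [-0.35 -0.81  0.06]
21.3583 [ 0.3  -0.93 -0.03]
scene 241 [213.4 244.3] [ 0.6508 -0.0509  0.13  ]
scene 241 [252.6 244. ] [0.6441 0.0133 0.13  ]
scene 236 [174.3 244.7] [ 0.6579 -0.1152  0.13  ]
top 119 [297.1 120.5] [ 0.6594 -0.1134  0.13  ]
top 112 [264.8 124.6] [ 0.6524 -0.0482  0.13  ]
top 84 [231.9 128.8] [0.6452 0.0181 0.13  ]
```

View pics/end.png

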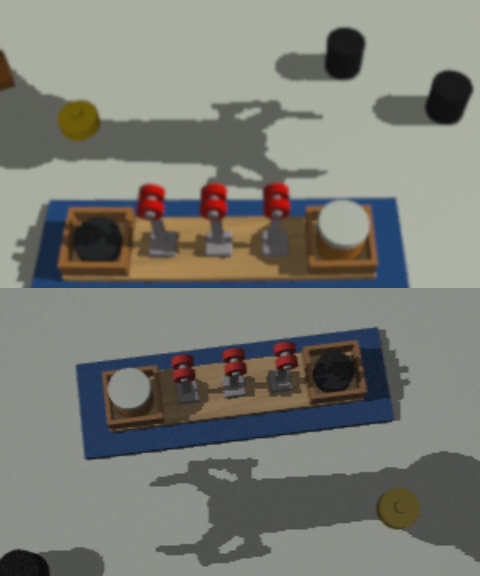

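The carrier stands flat on the board with its middle at about (0.651, −0.050), within a few mm of the board centre. Its yaw is about 6°, matching the board. Weight and jar are in their cups and the gripper is clear.

```bash
python3 -c "
from station import ticket,arm
ticket.finish_job();print(arm.read_time())"
```

```text
the job is handed in; nothing more can be done
the job is handed in; nothing more can be done
```

The job is done and handed in: the carrier stands flat on the blue board, released, with the weight and jar still in their cups. No verdict came back; these are my own checks.

- **Lift:** I gripped the red swivel grip next to the iron weight, because the balance point works out about 65 mm toward that end. I raised the carrier about 64 mm. It hung close to level, with the jar side about 3° low by an estimate from the camera image, and the load was about 7.7 N.
- **Set-down:** I carried it slowly to the board and lowered it until contact, where the wrist force reached about 6 N. Then I eased the pressure, opened the gripper and retreated.
- **Last checks:** Both cameras put the carrier's middle within about 4 mm of the board's middle and in line within about 1°. The wrist force was near zero with the gripper clear. The clock read 21.4 s at the last check, before I handed it in.
- **Disagreements:** The two cameras differed by about 3 mm on the final position and about 6 mm on the board centre, well inside the tolerances. No check failed.

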